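# Put the washer and dryer fitting kit into its matching holders

### The arm

A 6-joint arm with a two-finger parallel gripper is mounted at the origin on the work surface. World frame = base frame: x ahead of the robot, y to its left, z up, the work surface at z = 0. Lengths are in mm, angles in degrees, forces in N, time in s.
With the tool pointing down it reaches from about 425 to 950 mm from the base axis. Payload 3.5 kg.
Tool frame: the origin (TCP) lies on the centre line of the jaws, within the pads' length; the fingertips stand tip_reach ahead of it and the grasp point (between the pads) lies 6 mm ahead of it (tip_reach is the distance from the TCP to the fingertips, in mm); z points along the fingers, y is the line along which they close (so a half turn about z gives the same grasp; the last joint's range is limited). The gripper opens to 85 mm and grips with 20 to 120 N. Pads are 22 mm wide; open, the fingers measure 114 mm over their backs; the gripper's body (76 mm by 85 mm) begins 54 mm behind the grasp point. The pads swing forward as they close: fully open they stand 13 mm farther back than shut.
Start: joints at [-72.995, 16.404, 90.338, -0, 73.258, -8.594], TCP at [291.676, -608.713, 256.325] pointing down, gripper open.
Joint ranges: [-158.93, 158.93], [-51.34, 127.21], [12.03, 142.37], [-87.48, 267.48], [13.55, 161.25], [-162.69, 162.69]. Speed limits (degrees/s): [159.86, 159.86, 180, 180, 180, 180].

### API

Orientations are given as a 3x3 rotation matrix whose columns are the frame's x, y, z axes.
In Python, from station import * gives the robot as it stands. The module is installed in compiled form; this text tells all that it offers.
- The arm moves only by the shell command python3 -m pendant 'ROWS' [OPENING]. ROWS is a JSON object of lists of equal length, an entry for each row: "delta_pos": the shift along the tool's x, y, z in cm, a list of three; "angular": the turn, a rotation vector about the tool's x, y, z in rad, a list of three. A call has 1 to 12 rows; each row is the pose to reach, as a shift and turn from the pose commanded when the call began, along the tool's axes at that moment; what a row does not reach only later rows make up. A row lasts 1/12 s, in which the tool goes at most 41.7 mm and 7.16 degrees, less where a joint would pass 70% of its speed; a pose out of reach is approached as far as the arm can. A call with a gripper value outside its range is refused whole. OPENING is the finger opening in cm, from 0 to 8.54, set as the call begins (- or left out, the last holds). The fingers move at their own pace and stop on an object; the grip force is fixed at half the most. Time passes only in rows, so rows that repeat a pose let the fingers close. It gives the time, the measured TCP pose, the force, the opening and the grip force at its end, in the units of the state.
- get_obs(): the state, without advancing time (a new reading comes with each control period).
- read_camera(name): name is "side" or "top"; returns the picture (384x512x3 uint8, red, green, blue); there is no depth.
- calibration(name): a dict with "fov_y" (degrees; the focal length in pixels is half the picture's height over the tangent of half this angle, whatever the lens; pixels are square), "cx", "cy" (the principal point, pixels), "extrinsics" (4x4, takes a point from camera to world coordinates). Camera axes: x right, y down, z forward; pixel columns grow to the right and rows downward; lengths in mm; the calibration is good to about 2 mm. A picture is of the moment at which its call begins. calibration takes no time and is no camera call.
- close_job(): hands the job in; it is judged then, once.
The state is a dict: "t": time; "q": joint angles; "joint_vel": joint speeds; "joint_efforts": joint torques, N m; "tool_pos": TCP position; "ee_rot": TCP orientation; "force": force on the tool from outside, world axes, zero at the start; "torque": the same for the moment, N m; "grip_width": finger opening in mm; "grasp_force": force on a finger pad.
Only numpy, scipy, OpenCV 4.12 (cv2) and the standard library are available. Lean on these libraries where they do the work, as an engineer would, in place of code of your own. Each camera call takes 0.05 s, during which the arm holds its last target. There are 200 camera calls.

### The job

Put the washer and dryer fitting kit away on the laundry counter: pack both L-shaped brackets side by side, flat on the floor of the grey rectangular tray (they only fit turned so that they interlock), stand the black rubber foot in the large orange round dish, the blue filter cap in the small red round dish, and the yellow spirit level in the long brown wooden cradle. Every piece must lie fully down inside its holder, upright as it is now; set each one down instead of dropping or throwing it, and let go of everything at the end.

Things in the scene. Friction and masses are not known exactly. Their poses are not given: they have to be found in the camera images.
- bracket_steel: flat L-shaped bracket, bare grey steel: a 76 x 76 mm square, 8 mm thick, without its 38 x 38 mm quarter at (+x,+y); the quarters at (-x,-y), (+x,-y), (-x,+y) are solid. Origin: middle of the 76 mm square (the L's inner corner), on the underside; z up. Grip its upright lug: 30 mm along x, 12 mm thick along y, centred at x = -10, y = -10 mm, top 42 mm above the underside. About 180 g.
- bracket_green: flat L-shaped bracket, painted green: a 76 x 76 mm square, 8 mm thick, without its 38 x 38 mm quarter at (+x,+y); the quarters at (-x,-y), (+x,-y), (-x,+y) are solid. Origin: middle of the 76 mm square (the L's inner corner), on the underside; z up. Grip its upright lug: 30 mm along x, 12 mm thick along y, centred at x = -10, y = -10 mm, top 42 mm above the underside. About 180 g.
- foot: levelling foot: a black rubber disc 60 mm across and 18 mm high, standing flat, with an upright round steel stud 16 mm thick in its centre, whose top is 55 mm above the underside. Origin: centre of the underside, z up. About 120 g. Grip the stud.
- filter_cap: blue plastic drain filter cap: a disc 40 mm across and 18 mm high, with an upright grip bar on top, 36 mm along x, 10 mm thick along y, from 18 to 42 mm above the underside. Origin: centre of the underside, z up. About 50 g.
- level: yellow pocket spirit level with black ends and a green vial on top, a bar 110 mm long (x), 24 mm wide (y), 36 mm high (z). Origin: centre of the underside. About 110 g. Either end may point either way in the cradle.
- tray: grey rectangular tray, fixed, inside 124 mm (x) by 86 mm (y), walls 5 mm thick, rim 13 mm high, inner floor 5 mm above the counter. Holds the two L brackets interlocked: each fills one end and two thirds of one long side, the second a half turn from the first (about 10 mm of play in all each way). Origin: centre of the underside, z up.
- dish_large: large orange round dish, fixed, 84 mm across outside and 76 mm inside, rim 12 mm high, inner floor 5 mm above the counter. For the rubber foot. Origin: centre of the underside, z up.
- dish_small: small red round dish, fixed, 64 mm across outside and 56 mm inside, rim 12 mm high, inner floor 5 mm above the counter. For the blue filter cap. Origin: centre of the underside, z up.
- cradle: long brown wooden cradle, fixed, inside 126 mm (x) by 44 mm (y), walls 5 mm thick, rim 13 mm high, inner floor 5 mm above the counter. For the spirit level. Origin: centre of the underside, z up.

How it is judged (in metres and radians):
At the end, for the whole second after the job is handed in: Both brackets flat on the tray floor inside its walls; foot in the large dish and cap in the small dish, within 12 mm of centre; level in the cradle, within 14 mm each way; all upright within 0.08 rad, undersides within 3.5 mm of the inner floor, at rest and released (z of bracket_steel in the frame of tray between 0.002 and 0.0085 m and angle between each of bracket_steel, bracket_green, foot, filter_cap, level's own z axis and vertical below 0.08 rad and x of bracket_steel in the frame of tray between -0.03 and 0.03 m and y of bracket_steel in the frame of tray between -0.01 and 0.01 m and linear speed of each of bracket_steel, bracket_green, foot, filter_cap, level below 0.02 m/s and angular speed of each of bracket_steel, bracket_green, foot, filter_cap, level below 0.2 rad/s and contact force between each of bracket_steel, bracket_green, foot, filter_cap, level and the fingers below 0.1 N and z of bracket_green in the frame of tray between 0.002 and 0.0085 m and x of bracket_green in the frame of tray between -0.03 and 0.03 m and y of bracket_green in the frame of tray between -0.01 and 0.01 m and z of foot in the frame of dish_large between 0.002 and 0.0085 m and horizontal distance between foot and dish_large below 0.012 m and z of filter_cap in the frame of dish_small between 0.002 and 0.0085 m and horizontal distance between filter_cap and dish_small below 0.012 m and z of level in the frame of cradle between 0.002 and 0.0085 m and x of level in the frame of cradle between -0.014 and 0.014 m and y of level in the frame of cradle between -0.014 and 0.014 m); the robot touches nothing.
It fails at once if a piece of the kit is dropped or thrown (faster than 0.8 m/s, a fall of over 30 mm, while not held) ((linear speed of bracket_steel above 0.8 m/s and contact force between bracket_steel and the fingers below 0.05 N) or (linear speed of bracket_green above 0.8 m/s and contact force between bracket_green and the fingers below 0.05 N) or (linear speed of foot above 0.8 m/s and contact force between foot and the fingers below 0.05 N) or (linear speed of filter_cap above 0.8 m/s and contact force between filter_cap and the fingers below 0.05 N) or (linear speed of level above 0.8 m/s and contact force between level and the fingers below 0.05 N)).
It also fails if it takes over 120 s, if anything falls off the work surface, if the arm or the gripper's body presses on something with over 40 N, if the wrist force passes 120 N, or if a joint passes its speed limit or range.

## Working session

There is one attempt and no reset: what is moved stays moved. The work goes in short steps, Python scripts to look and compute and a shell command to move; the robot and the scene stay as the last step left them, time stands still between calls to the robot, and variables do not carry over. Pictures are saved under pics/ and viewed, at most 14 in all, crops included, and the job is handed in when it is done.

```bash
mkdir -p pics; python3 - <<'E'
from station import *
import cv2,numpy as np
o=get_obs();print({k:np.round(v,3).tolist() for k,v in o.items()})
try: print(tip_reach)
except Exception as e: print(e)
for n in("top","side"):
    im=read_camera(n);cv2.imwrite(f"pics/{n}0.png",im[:,:,::-1]);np.save(f"{n}0.npy",im)
    c=calibration(n);print({k:np.round(v,4).tolist() if k!='lens' else v for k,v in c.items()})
a=cv2.imread("pics/top0.png");cv2.imwrite("pics/top0b.png",cv2.resize(a,(800,600)))
a=cv2.imread("pics/side0.png");cv2.imwrite("pics/side0b.png",cv2.resize(a,(800,600)))
E
```

```text
{'t': 0.0, 'q': [-72.996, 16.455, 90.421, -0.001, 73.257, -8.594], 'joint_vel': [-0.025, 0.023, -0.031, 0.021, 0.069, 0.023], 'joint_efforts': [-0.002, -40.598, -29.263, -0.0, 0.006, 0.0], 'tool_pos': [291.497, -608.166, 254.948], 'ee_rot': [[0.902, 0.432, -0.001], [0.432, -0.902, 0.002], [0.0, -0.002, -1.0]], 'force': [0.084, 0.746, 0.066], 'torque': [0.005, 0.023, -0.027], 'grasp_force': 0.0, 'grip_width': 85.367}
25.0
{'fov_y': 47.4215, 'cx': 255.9054, 'cy': 192.7664, 'extrinsics': [[-0.004, -0.9966, 0.0824, 387.5124], [-0.9999, 0.0031, -0.0114, 10.3626], [0.0111, -0.0825, -0.9965, 1214.8367], [0.0, 0.0, 0.0, 1.0]]}
{'fov_y': 50.7873, 'cx': 257.5361, 'cy': 187.1959, 'extrinsics': [[-0.9974, -0.0278, 0.067, 449.3409], [-0.072, 0.494, -0.8665, 899.7434], [-0.009, -0.869, -0.4947, 574.1612], [0.0, 0.0, 0.0, 1.0]]}
```

View pics/top0b.png

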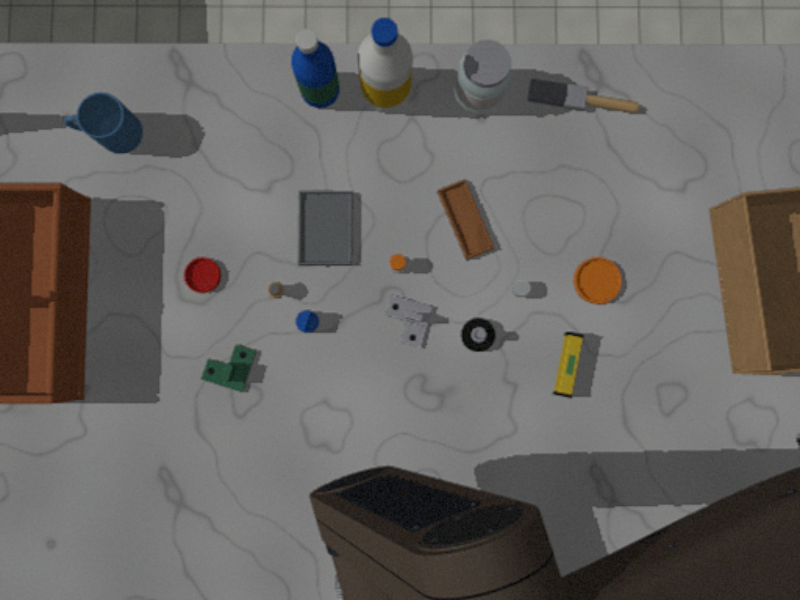

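View pics/side0b.png

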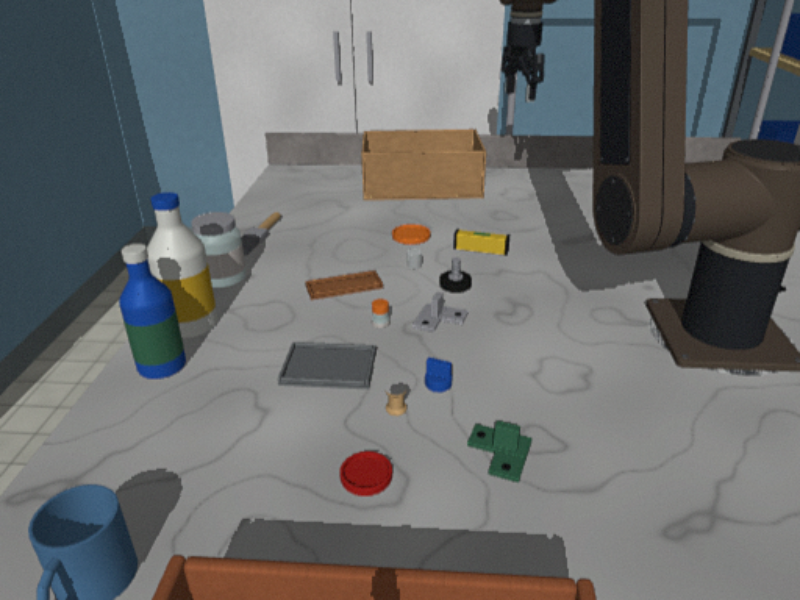

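The top view shows (800-px coordinates) the tray at (327,228), cradle (466,220), red dish (203,275), orange dish (598,281), blue cap (307,321), green bracket (232,368), steel bracket (410,318), foot (479,334) and level (569,364). There are also three small clutter items at (275,290), (398,262) and (522,289). I'll measure with masks.

```bash
cat > h.py <<'E'
import numpy as np,cv2
from station import *
def ray(n,uv):
    c=calibration(n);f=192/np.tan(np.radians(c['fov_y']/2));E=np.array(c['extrinsics'])
    uv=np.atleast_2d(np.asarray(uv,float))
    d=np.c_[(uv[:,0]-c['cx'])/f,(uv[:,1]-c['cy'])/f,np.ones(len(uv))]@E[:3,:3].T
    return E[:3,3],d
def onz(n,uv,z):
    o,d=ray(n,uv);return (o+d*((z-o[2])/d[:,2])[:,None])[:,:2]
def pix(n,p):
    c=calibration(n);f=192/np.tan(np.radians(c['fov_y']/2));E=np.linalg.inv(np.array(c['extrinsics']))
    q=E[:3,:3]@np.asarray(p,float)+E[:3,3];return np.array([c['cx']+f*q[0]/q[2],c['cy']+f*q[1]/q[2]])
def blob(im,box,lo,hi):
    x0,y0,x1,y1=box;hsv=cv2.cvtColor(im,cv2.COLOR_RGB2HSV)
    m=np.zeros(im.shape[:2],np.uint8);m[y0:y1,x0:x1]=cv2.inRange(hsv,lo,hi)[y0:y1,x0:x1]
    k,l,s,_=cv2.connectedComponentsWithStats(m);
    if k<2:return None
    i=1+np.argmax(s[1:,4]);m=(l==i).astype(np.uint8)
    c=max(cv2.findContours(m,cv2.RETR_EXTERNAL,cv2.CHAIN_APPROX_NONE)[0],key=len)
    return m,c[:,0,:],s[i,4]
def rect(n,c,z):
    p=onz(n,c,z).astype(np.float32);return cv2.minAreaRect(p)
E
python3 - <<'E'
from h import *
im=np.load('top0.npy')
B={'tray':((185,115,235,175),(90,20,40),(125,120,140),13),'cradle':((275,110,322,170),(3,110,60),(18,255,255),13),
'red':((112,158,148,194),(0,150,60),(6,255,255),12),'orange':((362,160,405,200),(6,150,100),(18,255,255),12),
'blue':((185,192,208,216),(100,120,50),(125,255,255),18),'green':((125,215,168,255),(60,60,20),(95,255,255),8),
'level':((350,208,378,258),(22,120,60),(33,255,255),36),
'foot':((290,198,320,228),(0,0,0),(180,255,50),18)}
for k,(b,lo,hi,z) in B.items():
    r=blob(im,b,lo,hi)
    m,c,s=r;R=rect('top',c,z);p=onz('top',c,z);ce,ra=cv2.minEnclosingCircle(p.astype(np.float32))
    print(k,s,'bb',cv2.boundingRect(c),'rect',np.round(R[0],1),np.round(R[1],1),round(R[2],1),'circ',np.round(ce,1),round(ra,1))
cv2.imwrite('pics/c1.png',cv2.resize(im[205:255,120:172,::-1],None,fx=8,fy=8,interpolation=cv2.INTER_CUBIC))
a=cv2.resize(im[180:230,180:330,::-1],None,fx=5.3,fy=5.3,interpolation=cv2.INTER_CUBIC);cv2.imwrite('pics/c2.png',a)
E
```

```text
tray 7 bb (192, 148, 3, 5) rect [606.7 170.9] [11.2  5.5] 0.5 circ [606.7 173. ] 5.7
cradle 840 bb (280, 116, 36, 50) rect [ 633.8 -119.7] [133.9  52.9] 22.3 circ [ 633.4 -119.9] 69.6
red 334 bb (118, 165, 23, 22) rect [536.  346.9] [60.8 58.4] 89.9 circ [536.  346.9] 31.6
orange 680 bb (367, 165, 31, 30) rect [ 523.8 -354. ] [80.5 83.1] 25.3 circ [ 524.4 -353.9] 42.2
blue 155 bb (190, 199, 14, 14) rect [452.1 159.4] [35.7 35.5] 0.3 circ [452.8 160.2] 19.2
green 543 bb (129, 221, 35, 30) rect [376.9 298.2] [75.5 74.9] 72.4 circ [376.3 298.3] 51.5
level 382 bb (355, 214, 18, 39) rect [ 375.7 -291.9] [ 31.  102.1] 77.7 circ [ 375.6 -292.5] 51.7
foot 268 bb (296, 204, 21, 21) rect [ 427.8 -140.3] [54.9 54.9] 89.3 circ [ 428.6 -139.5] 29.6
```

View pics/c1.png

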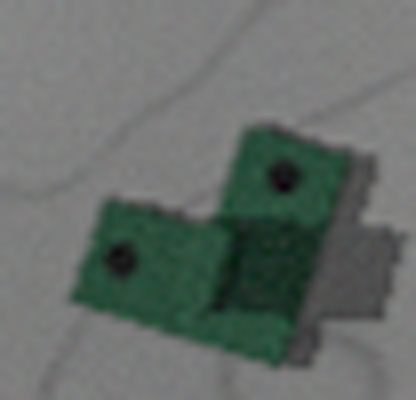

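View pics/c2.png

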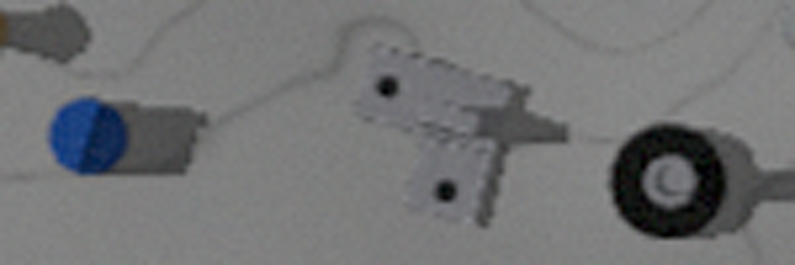

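The crops show the green bracket's holes at (120,260) and (284,178), with the missing quarter at the upper left. The steel holes are at (388,88) and (446,190), with the missing quarter at the lower left. The cap's bar edge runs from (100,100) to (80,172). Next I'll refine the tray, cap, holes and level.

```bash
python3 - <<'E'
from h import *
im=np.load('top0.npy');sd=np.load('side0.npy')
f=lambda a,s:cv2.resize(a[:,:,::-1],s,interpolation=cv2.INTER_CUBIC)
A=f(im[115:179,184:240],(350,400));B=f(im[190:220,182:212],(400,400))
C=f(sd[222:256,264:298],(400,200*2));
cv2.imwrite('pics/mos.png',cv2.resize(np.hstack([A,B]),(750,400)))
cv2.imwrite('pics/mos2.png',np.hstack([C,f(sd[265:310,295:345],(400,400))]))
g=cv2.cvtColor(im,cv2.COLOR_RGB2GRAY);hsv=cv2.cvtColor(im,cv2.COLOR_RGB2HSV)
print(hsv[145,184:236].tolist()); 
# holes: dark centroid
def hole(u,v,r=4):
    w=g[v-r:v+r+1,u-r:u+r+1].astype(float);t=np.clip(np.median(w)*.75-w,0,None);Y,X=np.mgrid[v-r:v+r+1,u-r:u+r+1]
    return (t*X).sum()/t.sum(),(t*Y).sum()/t.sum()
for n,hs in {'green':((135,237),(155,227)),'steel':((253,197),(264,216))}.items():
    h=[hole(*x) for x in hs];p=onz('top',h,8);d=p[0]-p[1];print(n,np.round(h,1).tolist(),p.round(1).tolist(),'mid',p.mean(0).round(1),'dist',np.linalg.norm(d).round(1),'angle',np.degrees(np.arctan2(d[1],d[0])).round(1))
# foot stud top
E
```

```text
[[165, 4, 132], [60, 2, 132], [60, 2, 131], [30, 2, 128], [30, 4, 132], [90, 4, 131], [10, 6, 118], [113, 10, 99], [113, 17, 61], [81, 37, 48], [40, 17, 44], [102, 18, 70], [90, 15, 84], [105, 6, 82], [90, 9, 85], [105, 12, 82], [96, 15, 83], [96, 15, 85], [90, 12, 84], [114, 15, 84], [105, 12, 85], [108, 15, 85], [120, 6, 84], [90, 16, 82], [120, 19, 80], [90, 12, 82], [90, 15, 83], [113, 12, 85], [108, 16, 82], [60, 3, 84], [60, 6, 82], [113, 12, 83], [120, 3, 85], [90, 3, 85], [90, 6, 79], [98, 12, 83], [100, 9, 82], [0, 6, 79], [100, 9, 83], [90, 6, 88], [110, 9, 81], [120, 4, 71], [0, 3, 80], [120, 3, 77], [105, 6, 80], [158, 13, 81], [15, 7, 74], [120, 2, 120], [60, 2, 131], [0, 2, 126], [45, 4, 127], [0, 2, 127]]
green [[134.7, 237.0], [155.1, 226.8]] [[366.8, 329.1], [394.4, 273.8]] mid [380.6 301.4] dist 61.8 angle 116.6
steel [[252.7, 196.0], [263.7, 215.7]] [[478.4, 5.6], [423.8, -24.6]] mid [451.1  -9.5] dist 62.4 angle 28.9
```

View pics/mos.png

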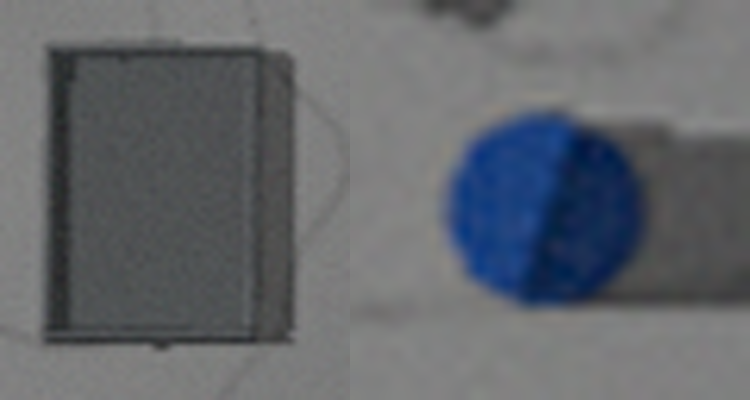

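View pics/mos2.png

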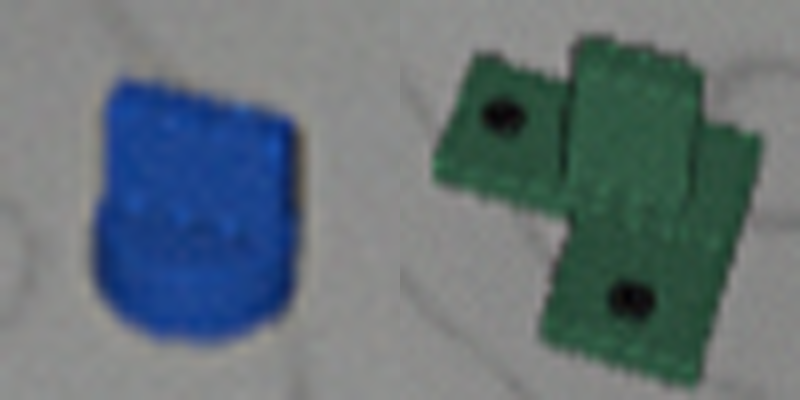

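The tray crop shows the rim's outer corners at about TL(47,46), TR(266,48), BL(43,343) and BR(262,343). The cap bar's edge runs (570,125)–(530,295). The side crops confirm the lug and bar directions. Now I'll compute the tray and the first move.

```bash
cat >> h.py <<'E'
def go(x,y,z,yaw):
    o=get_obs();R=np.array(o['ee_rot']);p=np.array(o['tool_pos'])
    d=R.T@(np.array([x,y,z])-p)/10
    cy=np.degrees(np.arctan2(R[1,0],R[0,0]));a=(yaw-cy+180)%360-180
    print('t',round(o['t'],1),'delta',d.round(2).tolist(),'wz',round(-np.radians(a),3),'yaw',round(cy,1),'pos',p.round(1),'q6',round(o['q'][5]),'rows>=',np.ceil(max(np.linalg.norm(d)*10/41.7,abs(a)/7.16)))
E
python3 - <<'E'
from h import *
c=[(184+x/6.25-.5,115+y/6.25-.5) for x,y in((47,46),(266,48),(262,343),(43,343))]
p=onz('top',c,13);print(p.round(1).tolist(),p.mean(0).round(1))
for i in range(4):
    d=p[(i+1)%4]-p[i];print(np.linalg.norm(d).round(1),np.degrees(np.arctan2(d[1],d[0])).round(1))
im=np.load('top0.npy');g=cv2.cvtColor(im,cv2.COLOR_RGB2GRAY).astype(int)
print(g[116:175,200:225].mean(1).round().astype(int).tolist());print(g[130:160,186:234].mean(0).round().astype(int).tolist())
print('cap bar centre edge',onz('top',[(196.5,205.25)],42))
sd=np.load('side0.npy')
for nm,p in {'steel lug top':(459.9,-25.6,42),'green lug top':(364.2,292.7,42),'foot stud':(428,-140.8,55),'cap':(452.5,160.7,42),'level':(374.8,-296.6,36)}.items():
    print(nm,(pix('side',p)*1.5625).round(0),(pix('top',p)*1.5625).round(0))
go(374.8,-296.6,100,-12.3)
E
```

```text
[[686.1, 177.0], [685.1, 79.3], [552.2, 80.8], [552.4, 177.7]] [619.  128.7]
97.8 -90.6
132.9 179.3
96.9 89.9
133.7 -0.3
[129, 130, 129, 130, 131, 122, 94, 57, 74, 81, 81, 81, 81, 82, 81, 81, 81, 83, 82, 81, 81, 82, 81, 81, 81, 81, 81, 81, 82, 81, 82, 81, 81, 81, 81, 82, 81, 81, 81, 81, 81, 82, 82, 82, 82, 81, 82, 82, 82, 82, 82, 72, 81, 53, 110, 126, 126, 125, 124]
[129, 129, 129, 130, 120, 94, 58, 45, 48, 72, 82, 81, 81, 81, 81, 81, 81, 81, 82, 81, 81, 82, 81, 82, 82, 81, 82, 82, 81, 81, 81, 81, 81, 81, 81, 80, 80, 88, 77, 66, 76, 79, 79, 79, 75, 111, 126, 124]
cap bar centre edge [[451.4491698  156.44774177]]
steel lug top [439. 296.] [413. 315.]
green lug top [510. 426.] [227. 372.]
foot stud [457. 259.] [481. 333.]
cap [441. 361.] [305. 320.]
level [483. 233.] [570. 364.]
t 0.1 delta [20.97, -24.47, 15.57] wz 0.662 yaw 25.6 pos [ 291.5 -608.2  255.1] q6 -9 rows>= 9.0
```

```bash
python3 -m pendant '{"delta_pos":[[20.97,-24.47,13],[20.97,-24.47,13],[20.97,-24.47,13],[20.97,-24.47,13],[20.97,-24.47,13],[20.97,-24.47,13],[20.97,-24.47,13],[20.97,-24.47,15.6],[20.97,-24.47,15.6],[20.97,-24.47,15.6],[20.97,-24.47,15.6],[20.97,-24.47,15.6]],"angular":[[0,0,0.662],[0,0,0.662],[0,0,0.662],[0,0,0.662],[0,0,0.662],[0,0,0.662],[0,0,0.662],[0,0,0.662],[0,0,0.662],[0,0,0.662],[0,0,0.662],[0,0,0.662]]}' 4.5; python3 -c "
from h import *
go(374.8,-296.6,42,-12.3)"
```

```text
t: 1.1
tool_pos: [375.5, -298.4, 101.1]
ee_rot: [[0.977, -0.213, 0.001], [-0.213, -0.977, -0.002], [0.001, 0.001, -1.0]]
force: [0.7, -0.7, 1.4]
grip_width: 44.9
grasp_force: 0.0
t 1.1 delta [-0.12, -0.17, 5.91] wz -0.0 yaw -12.3 pos [ 375.5 -298.4  101.1] q6 52 rows>= 2.0
```

```bash
python3 -m pendant '{"delta_pos":[[-0.08,-0.12,2],[-0.08,-0.12,4],[-0.08,-0.12,5.9],[-0.08,-0.12,5.9],[-0.08,-0.12,5.9],[-0.08,-0.12,5.9]],"angular":[[0,0,0],[0,0,0],[0,0,0],[0,0,0],[0,0,0],[0,0,0]]}'; python3 -m pendant '{"delta_pos":[[0,0,0],[0,0,0],[0,0,0],[0,0,0],[0,0,0],[0,0,0],[0,0,0],[0,0,0]],"angular":[[0,0,0],[0,0,0],[0,0,0],[0,0,0],[0,0,0],[0,0,0],[0,0,0],[0,0,0]]}' 1.8;  python3 -c "
from h import *
go(374.8,-296.6,150,-12.3)"
```

```text
t: 1.6
tool_pos: [375.3, -298.0, 43.0]
ee_rot: [[0.977, -0.215, 0.002], [-0.215, -0.977, -0.003], [0.002, 0.002, -1.0]]
force: [-0.3, -0.1, 0.2]
grip_width: 44.9
grasp_force: 0.0
t: 2.27
tool_pos: [375.6, -297.5, 43.2]
ee_rot: [[0.977, -0.214, 0.002], [-0.214, -0.977, -0.003], [0.003, 0.003, -1.0]]
force: [-0.3, -0.8, 6.5]
grip_width: 22.5
grasp_force: 61.1
t 2.3 delta [-0.06, -0.04, -10.68] wz -0.001 yaw -12.3 pos [ 375.6 -297.5   43.2] q6 52 rows>= 3.0
```

```bash
python3 -m pendant '{"delta_pos":[[0,0,-2],[0,0,-4],[0,0,-6],[0,0,-8],[0,0,-9],[0,0,-9]],"angular":[[0,0,0],[0,0,0],[0,0,0],[0,0,0],[0,0,0],[0,0,0]]}';  python3 -c "
from h import *
go(634.2,-120.2,130,22.3)"
```

```text
t: 2.77
tool_pos: [375.6, -297.3, 134.0]
ee_rot: [[0.977, -0.213, 0.004], [-0.213, -0.977, -0.004], [0.004, 0.003, -1.0]]
force: [-0.2, -0.3, -1.5]
grip_width: 22.9
grasp_force: 60.2
t 2.8 delta [21.48, -22.82, 0.41] wz -0.604 yaw -12.3 pos [ 375.6 -297.3  134. ] q6 52 rows>= 8.0
```

```bash
python3 -m pendant '{"delta_pos":[[2.5,-2.7,0],[5,-5.3,0],[7.5,-8,0],[10,-10.6,0],[12.5,-13.3,0],[15,-16,0],[17.5,-18.6,0],[20,-21.2,0],[21.5,-22.8,0],[21.5,-22.8,0],[21.5,-22.8,0],[21.5,-22.8,0]],"angular":[[0,0,-0.1],[0,0,-0.2],[0,0,-0.3],[0,0,-0.4],[0,0,-0.5],[0,0,-0.604],[0,0,-0.604],[0,0,-0.604],[0,0,-0.604],[0,0,-0.604],[0,0,-0.604],[0,0,-0.604]]}';  python3 -c "
from h import *
go(634.2,-120.2,49,22.3)"
```

```text
t: 3.77
tool_pos: [631.9, -119.2, 129.4]
ee_rot: [[0.925, 0.379, -0.003], [0.379, -0.925, 0.001], [-0.003, -0.002, -1.0]]
force: [-0.5, -0.4, -1.2]
grip_width: 22.5
grasp_force: 60.2
t 3.8 delta [0.2, 0.2, 8.04] wz -0.0 yaw 22.3 pos [ 631.9 -119.2  129.4] q6 48 rows>= 2.0
```

```bash
python3 -m pendant '{"delta_pos":[[0.2,0.2,2],[0.2,0.2,4],[0.2,0.2,6],[0.2,0.2,7],[0.2,0.2,7.5],[0.2,0.2,7.8],[0.2,0.2,8.0],[0.2,0.2,8.0],[0.2,0.2,8.0]],"angular":[[0,0,0],[0,0,0],[0,0,0],[0,0,0],[0,0,0],[0,0,0],[0,0,0],[0,0,0],[0,0,0]]}';  python3 -c "
from h import *
go(634.2,-120.2,48.5,22.3)"
```

```text
t: 4.52
tool_pos: [636.6, -120.7, 52.5]
ee_rot: [[0.925, 0.379, 0.002], [0.379, -0.925, -0.001], [0.001, 0.001, -1.0]]
force: [-0.9, -0.2, -1.5]
grip_width: 22.2
grasp_force: 60.2
t 4.5 delta [-0.2, -0.13, 0.4] wz -0.001 yaw 22.3 pos [ 636.6 -120.7   52.5] q6 48 rows>= 1.0
```

```bash
python3 -m pendant '{"delta_pos":[[-0.1,-0.1,0.2],[-0.1,-0.1,0.35],[-0.1,-0.1,0.4],[-0.1,-0.1,0.4]],"angular":[[0,0,0],[0,0,0],[0,0,0],[0,0,0]]}';  python3 -c "
from h import *
go(634.2,-120.2,48.5,22.3);go(634.2,-120.2,48.5,22.3);print(get_obs()['force'])"
```

```text
t: 4.85
tool_pos: [635.0, -119.9, 48.3]
ee_rot: [[0.925, 0.379, 0.001], [0.379, -0.925, -0.0], [0.001, 0.001, -1.0]]
force: [-0.9, -0.4, 3.3]
grip_width: 22.8
grasp_force: 60.7
t 4.8 delta [-0.09, 0.0, -0.02] wz -0.0 yaw 22.3 pos [ 635.  -119.9   48.3] q6 48 rows>= 1.0
t 4.8 delta [-0.09, 0.0, -0.02] wz -0.0 yaw 22.3 pos [ 635.  -119.9   48.3] q6 48 rows>= 1.0
[-0.88993635 -0.44645859  3.33810978]
```

Contact is made (force went from -1.5 to +3.3 N) at the expected height. I'll release and lift.

```bash
python3 -m pendant '{"delta_pos":[[0,0,0],[0,0,0],[0,0,0],[0,0,0],[0,0,-1],[0,0,-3],[0,0,-6],[0,0,-9],[0,0,-10],[0,0,-10]],"angular":[[0,0,0],[0,0,0],[0,0,0],[0,0,0],[0,0,0],[0,0,0],[0,0,0],[0,0,0],[0,0,0],[0,0,0]]}' 4;  python3 -c "
from h import *
go(428,-140.8,120,22.3)"
```

```text
t: 5.68
tool_pos: [637.1, -120.6, 152.4]
ee_rot: [[0.925, 0.379, 0.008], [0.379, -0.925, -0.003], [0.007, 0.006, -1.0]]
force: [0.3, -0.3, -0.2]
grip_width: 39.7
grasp_force: 0.0
t 5.7 delta [-20.13, -6.08, 3.07] wz -0.0 yaw 22.3 pos [ 637.1 -120.6  152.4] q6 48 rows>= 6.0
```

```bash
python3 -m pendant '{"delta_pos":[[-20.1,-6.1,2],[-20.1,-6.1,2],[-20.1,-6.1,3],[-20.1,-6.1,3],[-20.1,-6.1,3],[-20.1,-6.1,3],[-20.1,-6.1,3],[-20.1,-6.1,3],[-20.1,-6.1,3],[-20.1,-6.1,3]],"angular":[[0,0,0],[0,0,0],[0,0,0],[0,0,0],[0,0,0],[0,0,0],[0,0,0],[0,0,0],[0,0,0],[0,0,0]]}';  python3 -c "
from h import *
go(428,-140.8,50,22.3)"
```

```text
t: 6.52
tool_pos: [427.2, -140.1, 118.1]
ee_rot: [[0.925, 0.38, 0.002], [0.38, -0.925, -0.001], [0.001, 0.001, -1.0]]
force: [-0.6, -0.3, 0.1]
grip_width: 39.7
grasp_force: 0.0
t 6.5 delta [0.04, 0.09, 6.81] wz 0.0 yaw 22.3 pos [ 427.2 -140.1  118.1] q6 37 rows>= 2.0
```

```bash
python3 -m pendant '{"delta_pos":[[0,0.1,2],[0,0.1,4],[0,0.1,6],[0,0.1,6.8],[0,0.1,6.8],[0,0.1,6.8]],"angular":[[0,0,0],[0,0,0],[0,0,0],[0,0,0],[0,0,0],[0,0,0]]}'; python3 -m pendant '{"delta_pos":[[0,0,0],[0,0,0],[0,0,0],[0,0,0],[0,0,0],[0,0,0],[0,0,0],[0,0,0]],"angular":[[0,0,0],[0,0,0],[0,0,0],[0,0,0],[0,0,0],[0,0,0],[0,0,0],[0,0,0]]}' 1;python3 -m pendant '{"delta_pos":[[0,0,-2],[0,0,-4],[0,0,-6],[0,0,-8],[0,0,-8],[0,0,-8]],"angular":[[0,0,0],[0,0,0],[0,0,0],[0,0,0],[0,0,0],[0,0,0]]}';  python3 -c "
from h import *
go(524.5,-354.5,130,22.3)"
```

```text
t: 7.02
tool_pos: [426.6, -140.6, 49.5]
ee_rot: [[0.925, 0.38, -0.0], [0.38, -0.925, 0.0], [-0.0, -0.0, -1.0]]
force: [0.6, 0.7, -0.4]
grip_width: 40.2
grasp_force: 0.0
t: 7.68
tool_pos: [427.1, -141.2, 50.9]
ee_rot: [[0.925, 0.379, 0.003], [0.379, -0.925, -0.002], [0.002, 0.003, -1.0]]
force: [0.4, 0.8, 5.6]
grip_width: 14.4
grasp_force: 58.8
t: 8.18
tool_pos: [426.1, -140.7, 129.8]
ee_rot: [[0.925, 0.379, 0.002], [0.379, -0.925, -0.001], [0.001, 0.002, -1.0]]
force: [-0.7, -0.1, -0.8]
grip_width: 14.1
grasp_force: 58.6
t 8.2 delta [1.0, 23.51, 0.03] wz -0.0 yaw 22.3 pos [ 426.1 -140.7  129.8] q6 36 rows>= 6.0
```

```bash
python3 -m pendant '{"delta_pos":[[0.2,3,0],[0.3,6,0],[0.5,9,0],[0.6,12,0],[0.7,15,0],[0.8,18,0],[0.9,21,0],[1,23,0],[1,23.5,0],[1,23.5,0],[1,23.5,0]],"angular":[[0,0,0],[0,0,0],[0,0,0],[0,0,0],[0,0,0],[0,0,0],[0,0,0],[0,0,0],[0,0,0],[0,0,0],[0,0,0]]}'; python3 -c "
from h import *
go(524.5,-354.5,55.5,22.3)"
```

```text
t: 9.1
tool_pos: [523.0, -352.8, 127.0]
ee_rot: [[0.925, 0.379, -0.003], [0.379, -0.925, 0.003], [-0.002, -0.004, -1.0]]
force: [-0.4, 0.5, -1.7]
grip_width: 14.3
grasp_force: 58.7
t 9.1 delta [0.09, 0.24, 7.15] wz -0.001 yaw 22.3 pos [ 523.  -352.8  127. ] q6 25 rows>= 2.0
```

```bash
python3 -m pendant '{"delta_pos":[[0,0.1,2],[0,0.1,4],[0,0.1,5.5],[0,0.1,6.3],[0,0.1,6.8],[0,0.1,7.0],[0,0.1,7.2],[0,0.1,7.2],[0,0.1,7.2]],"angular":[[0,0,0],[0,0,0],[0,0,0],[0,0,0],[0,0,0],[0,0,0],[0,0,0],[0,0,0],[0,0,0]]}';  python3 -c "
from h import *
go(524.5,-354.5,55.5,22.3)"
```

```text
t: 9.85
tool_pos: [525.0, -355.4, 58.3]
ee_rot: [[0.925, 0.379, 0.001], [0.379, -0.925, -0.001], [0.001, 0.002, -1.0]]
force: [0.0, -0.4, -1.0]
grip_width: 14.5
grasp_force: 58.8
t 9.8 delta [-0.01, -0.11, 0.28] wz -0.0 yaw 22.3 pos [ 525.  -355.4   58.3] q6 24 rows>= 1.0
```

```bash
python3 -m pendant '{"delta_pos":[[0,0,0.15],[0,0,0.3],[0,0,0.3],[0,0,0.3]],"angular":[[0,0,0],[0,0,0],[0,0,0],[0,0,0]]}'
```

```text
t: 10.18
tool_pos: [525.1, -355.7, 55.9]
ee_rot: [[0.925, 0.379, 0.001], [0.379, -0.925, -0.001], [0.001, 0.001, -1.0]]
force: [-1.7, 1.1, 6.2]
grip_width: 14.0
grasp_force: 59.6
```

Seated, so I'll release. Next is the steel lug at (459.9,-25.6), yaw 73.9.

```bash
python3 -m pendant '{"delta_pos":[[0,0,0],[0,0,0],[0,0,0],[0,0,0],[0,0,-1],[0,0,-3],[0,0,-6],[0,0,-8],[0,0,-8],[0,0,-8]],"angular":[[0,0,0],[0,0,0],[0,0,0],[0,0,0],[0,0,0],[0,0,0],[0,0,0],[0,0,0],[0,0,0],[0,0,0]]}' 4;  python3 -c "
from h import *
go(459.9,-25.6,120,73.9)"
```

```text
t: 11.02
tool_pos: [525.4, -355.8, 136.6]
ee_rot: [[0.925, 0.379, 0.003], [0.379, -0.925, -0.003], [0.002, 0.004, -1.0]]
force: [-0.4, -0.2, -0.7]
grip_width: 39.8
grasp_force: 0.0
t 11.0 delta [6.46, -33.05, 1.55] wz -0.901 yaw 22.3 pos [ 525.4 -355.8  136.6] q6 24 rows>= 9.0
```

```bash
python3 -m pendant '{"delta_pos":[[6.5,-33,1.5],[6.5,-33,1.5],[6.5,-33,1.5],[6.5,-33,1.5],[6.5,-33,1.5],[6.5,-33,1.5],[6.5,-33,1.5],[6.5,-33,1.5],[6.5,-33,1.5],[6.5,-33,1.5],[6.5,-33,1.5],[6.5,-33,1.5]],"angular":[[0,0,-0.901],[0,0,-0.901],[0,0,-0.901],[0,0,-0.901],[0,0,-0.901],[0,0,-0.901],[0,0,-0.901],[0,0,-0.901],[0,0,-0.901],[0,0,-0.901],[0,0,-0.901],[0,0,-0.901]]}';  python3 -c "
from h import *
go(459.9,-25.6,41,73.9)"
```

```text
t: 12.02
tool_pos: [459.8, -26.0, 119.1]
ee_rot: [[0.279, 0.96, -0.0], [0.96, -0.279, -0.0], [-0.0, -0.0, -1.0]]
force: [0.0, 0.3, -0.0]
grip_width: 39.7
grasp_force: 0.0
t 12.0 delta [0.05, -0.0, 7.81] wz -0.001 yaw 73.8 pos [459.8 -26.  119.1] q6 0 rows>= 2.0
```

```bash
python3 -m pendant '{"delta_pos":[[0,0,2],[0,0,4],[0,0,6],[0,0,7.8],[0,0,7.8],[0,0,7.8],[0,0,7.8]],"angular":[[0,0,0],[0,0,0],[0,0,0],[0,0,0],[0,0,0],[0,0,0],[0,0,0]]}'; python3 -m pendant '{"delta_pos":[[0,0,0],[0,0,0],[0,0,0],[0,0,0],[0,0,0],[0,0,0],[0,0,0],[0,0,0],[0,0,0]],"angular":[[0,0,0],[0,0,0],[0,0,0],[0,0,0],[0,0,0],[0,0,0],[0,0,0],[0,0,0],[0,0,0]]}' 0.6;python3 -m pendant '{"delta_pos":[[0,0,-2],[0,0,-4],[0,0,-6],[0,0,-9],[0,0,-11],[0,0,-11],[0,0,-11]],"angular":[[0,0,0],[0,0,0],[0,0,0],[0,0,0],[0,0,0],[0,0,0],[0,0,0]]}';  python3 - <<'E'
from h import *
im=read_camera('top');cv2.imwrite('pics/held.png',cv2.resize(im[100:240,100:420,::-1],(800,350),interpolation=cv2.INTER_CUBIC))
E
```

```text
t: 12.6
tool_pos: [460.5, -26.2, 42.1]
ee_rot: [[0.279, 0.96, 0.001], [0.96, -0.279, -0.0], [-0.0, 0.001, -1.0]]
force: [0.7, -0.4, 0.5]
grip_width: 40.0
grasp_force: 0.0
t: 13.35
tool_pos: [461.0, -25.6, 42.9]
ee_rot: [[0.277, 0.961, 0.003], [0.961, -0.277, -0.001], [-0.0, 0.003, -1.0]]
force: [0.4, -0.6, 6.4]
grip_width: 11.3
grasp_force: 61.0
t: 13.93
tool_pos: [459.6, -24.9, 151.5]
ee_rot: [[0.277, 0.961, 0.001], [0.961, -0.277, -0.0], [0.0, 0.001, -1.0]]
force: [-1.4, -0.3, -1.8]
grip_width: 11.2
grasp_force: 59.9
```

View pics/held.png

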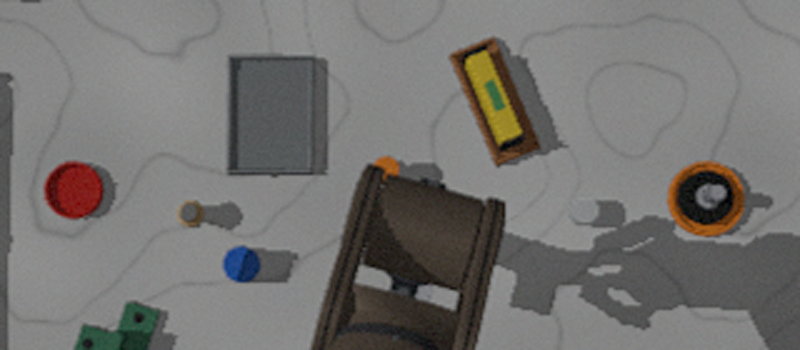

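The level sits in the cradle and the foot is in the orange dish. I'll carry the steel bracket to the tray.

```bash
python3 -c "
from h import *
go(650.5,116.5,150,89.6)"
```

```text
t 14.0 delta [18.89, 14.53, -0.03] wz -0.274 yaw 73.9 pos [458.6 -24.7 150. ] q6 0 rows>= 6.0
```

```bash
python3 -m pendant '{"delta_pos":[[2.4,1.8,0],[4.8,3.7,0],[7.2,5.5,0],[9.6,7.3,0],[12,9.2,0],[14.4,11,0],[16.8,12.8,0],[18.5,14.2,0],[18.9,14.5,0],[18.9,14.5,0],[18.9,14.5,0],[18.9,14.5,0]],"angular":[[0,0,-0.05],[0,0,-0.1],[0,0,-0.15],[0,0,-0.2],[0,0,-0.25],[0,0,-0.274],[0,0,-0.274],[0,0,-0.274],[0,0,-0.274],[0,0,-0.274],[0,0,-0.274],[0,0,-0.274]]}'; python3 -c "
from h import *
go(650.5,116.5,65,89.6)"
```

```text
t: 14.98
tool_pos: [649.6, 115.6, 149.6]
ee_rot: [[0.008, 1.0, -0.004], [1.0, -0.008, -0.0], [-0.0, -0.004, -1.0]]
force: [0.0, -0.3, -2.2]
grip_width: 10.7
grasp_force: 59.8
t 15.0 delta [0.09, 0.12, 8.46] wz -0.001 yaw 89.6 pos [649.6 115.6 149.6] q6 2 rows>= 3.0
```

```bash
python3 -m pendant '{"delta_pos":[[0.1,0.1,2],[0.1,0.1,4],[0.1,0.1,6],[0.1,0.1,7.5],[0.1,0.1,8.4],[0.1,0.1,8.4],[0.1,0.1,8.4],[0.1,0.1,8.4]],"angular":[[0,0,0],[0,0,0],[0,0,0],[0,0,0],[0,0,0],[0,0,0],[0,0,0],[0,0,0]]}'; python3 - <<'E'
from h import *
go(650.5,116.5,48.5,89.6)
im=read_camera('top');a=im[105:185,180:250,::-1];sd=read_camera('side');b=sd[190:260,170:255,::-1]
cv2.imwrite('pics/pl.png',np.hstack([cv2.resize(a,(350,400)),cv2.resize(b,(430,400))]))
E
```

```text
t: 15.65
tool_pos: [653.3, 117.2, 68.8]
ee_rot: [[0.007, 1.0, 0.002], [1.0, -0.007, 0.0], [0.0, 0.002, -1.0]]
force: [-1.0, -0.7, -2.0]
grip_width: 11.1
grasp_force: 59.7
t 15.7 delta [-0.07, -0.28, 2.03] wz -0.0 yaw 89.6 pos [653.3 117.2  68.8] q6 2 rows>= 1.0
```

View pics/pl.png

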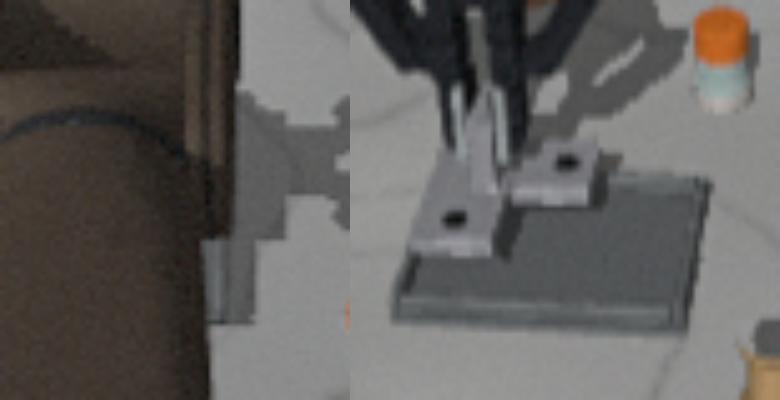

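The side view shows the bracket level and square over the far end of the tray. I'll settle it, correct and lower.

```bash
python3 -m pendant '{"delta_pos":[[-0.1,-0.15,1.0],[-0.1,-0.15,1.0],[-0.1,-0.15,1.0],[-0.1,-0.15,1.0]],"angular":[[0,0,0],[0,0,0],[0,0,0],[0,0,0]]}'; python3 -c "
from h import *
go(650.5,116.5,48.5,89.6)"
```

```text
t: 16.08
tool_pos: [650.5, 116.3, 57.0]
ee_rot: [[0.007, 1.0, -0.001], [1.0, -0.007, -0.0], [-0.0, -0.001, -1.0]]
force: [0.7, -0.1, -1.3]
grip_width: 10.9
grasp_force: 59.7
t 16.1 delta [0.02, -0.0, 0.85] wz 0.0 yaw 89.6 pos [650.5 116.3  57. ] q6 2 rows>= 1.0
```

```bash
python3 -m pendant '{"delta_pos":[[0,0,0.3],[0,0,0.6],[0,0,0.8],[0,0,0.9],[0,0,0.9],[0,0,0.9]],"angular":[[0,0,0],[0,0,0],[0,0,0],[0,0,0],[0,0,0],[0,0,0]]}'
```

```text
t: 16.58
tool_pos: [650.9, 116.3, 48.2]
ee_rot: [[0.007, 1.0, 0.0], [1.0, -0.007, 0.0], [0.0, 0.0, -1.0]]
force: [-1.2, -0.5, -1.8]
grip_width: 10.4
grasp_force: 59.8
```

Nearly seated at 48.2 with no contact yet, so I'll lower a little more.

```bash
python3 -m pendant '{"delta_pos":[[0,0,0.06],[0,0,0.12],[0,0,0.12]],"angular":[[0,0,0],[0,0,0],[0,0,0]]}'
```

```text
t: 16.83
tool_pos: [651.0, 116.3, 47.9]
ee_rot: [[0.007, 1.0, 0.0], [1.0, -0.007, -0.0], [-0.0, 0.0, -1.0]]
force: [-2.6, -0.5, 3.1]
grip_width: 11.0
grasp_force: 60.4
```

```bash
python3 -m pendant '{"delta_pos":[[0,0,0],[0,0,0],[0,0,0],[0,0,0],[0,0,-1],[0,0,-3],[0,0,-6],[0,0,-9],[0,0,-9],[0,0,-9]],"angular":[[0,0,0],[0,0,0],[0,0,0],[0,0,0],[0,0,0],[0,0,0],[0,0,0],[0,0,0],[0,0,0],[0,0,0]]}' 3;  python3 -c "
from h import *
go(452.5,161,120,166.8)"
```

```text
t: 17.67
tool_pos: [652.8, 116.4, 141.2]
ee_rot: [[0.007, 1.0, 0.007], [1.0, -0.007, 0.0], [0.0, 0.007, -1.0]]
force: [0.5, 0.3, -0.6]
grip_width: 30.4
grasp_force: 0.0
t 17.7 delta [4.32, -20.08, 1.98] wz -1.347 yaw 89.6 pos [652.8 116.4 141.2] q6 2 rows>= 11.0
```

```bash
python3 -m pendant '{"delta_pos":[[4.3,-20,2],[4.3,-20,2],[4.3,-20,2],[4.3,-20,2],[4.3,-20,2],[4.3,-20,2],[4.3,-20,2],[4.3,-20,2],[4.3,-20,2],[4.3,-20,2],[4.3,-20,2],[4.3,-20,2]],"angular":[[0,0,-0.3],[0,0,-0.6],[0,0,-0.9],[0,0,-1.2],[0,0,-1.347],[0,0,-1.347],[0,0,-1.347],[0,0,-1.347],[0,0,-1.347],[0,0,-1.347],[0,0,-1.347],[0,0,-1.347]]}';  python3 - <<'E'
from h import *
go(452.5,161,48,166.8)
im=read_camera('top');np.save('top1.npy',im);a=im[110:180,180:240,::-1]
cv2.imwrite('pics/tr1.png',cv2.resize(a,(480,560),interpolation=cv2.INTER_CUBIC))
E
```

```text
t: 18.67
tool_pos: [450.1, 160.6, 116.0]
ee_rot: [[-0.974, 0.227, -0.003], [0.227, 0.974, -0.0], [0.002, -0.001, -1.0]]
force: [-0.0, -0.2, -0.2]
grip_width: 29.9
grasp_force: 0.0
t 18.7 delta [-0.24, 0.1, 6.8] wz 0.001 yaw 166.9 pos [450.1 160.6 116. ] q6 -69 rows>= 2.0
```

View pics/tr1.png

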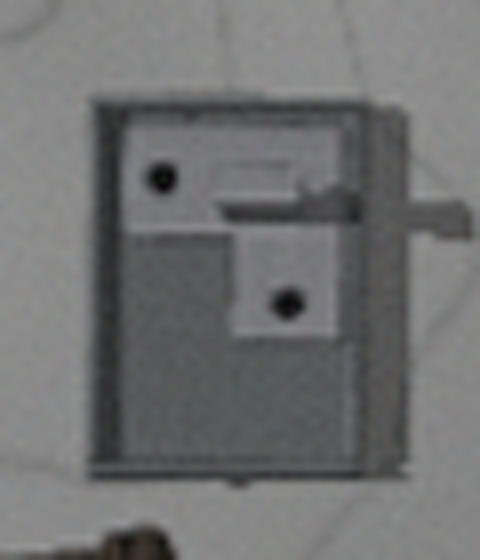

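The steel bracket lies flat and square in the upper end of the tray, with holes at (162,178) and (288,303). I'll compute its exact pose for the green target while gripping the cap.

```bash
python3 -m pendant '{"delta_pos":[[-0.15,0.1,2],[-0.15,0.1,4],[-0.15,0.1,6],[-0.15,0.1,6.9],[-0.15,0.1,6.9],[-0.15,0.1,6.9],[-0.15,0.1,6.9]],"angular":[[0,0,0],[0,0,0],[0,0,0],[0,0,0],[0,0,0],[0,0,0],[0,0,0]]}';python3 - <<'E'
from h import *
go(452.5,161,48,166.8)
p=onz('top',[(180+162/8-.5,110+178/8-.5),(180+288/8-.5,110+303/8-.5)],13);m=p.mean(0);d=p[1]-p[0]
# x-arm hole is left (+y), y-arm hole is down
yaw=np.arctan2(d[1],d[0])-np.radians(135);o=m-4.24*np.array([np.cos(yaw+np.pi/4),np.sin(yaw+np.pi/4)])
print('steel yaw',np.degrees(yaw)%360,'origin',o.round(1),'dist',np.linalg.norm(d))
c=[(180+x/8-.5,110+y/8-.5) for x,y in((122,125),(338,127),(232,337),(338,338))]
print(onz('top',c,13).round(1).tolist())
E
```

```text
t: 19.3
tool_pos: [453.6, 161.5, 49.0]
ee_rot: [[-0.973, 0.229, 0.002], [0.229, 0.973, 0.0], [-0.001, 0.001, -1.0]]
force: [0.3, 0.8, 0.2]
grip_width: 30.1
grasp_force: 0.0
t 19.3 delta [0.1, -0.07, 0.1] wz -0.001 yaw 166.7 pos [453.6 161.5  49. ] q6 -69 rows>= 1.0
steel yaw 89.90302857499455 origin [639.  127.5] dist 62.34519190908183
[[676.8, 166.5], [676.0, 91.3], [602.0, 127.9], [601.6, 91.1]]
```

```bash
python3 -m pendant '{"delta_pos":[[0.05,0,0.1],[0.05,0,0.1],[0.05,0,0.1],[0.05,0,0.1],[0.05,0,0.1],[0.05,0,0.1],[0.05,0,0.1],[0.05,0,0.1]],"angular":[[0,0,0],[0,0,0],[0,0,0],[0,0,0],[0,0,0],[0,0,0],[0,0,0],[0,0,0]]}' 0.5;python3 -m pendant '{"delta_pos":[[0,0,-2],[0,0,-4],[0,0,-6],[0,0,-8],[0,0,-8],[0,0,-8]],"angular":[[0,0,0],[0,0,0],[0,0,0],[0,0,0],[0,0,0],[0,0,0]]}';  python3 -c "
from h import *
go(536.5,347.5,130,166.8)"
```

```text
t: 19.97
tool_pos: [453.4, 161.6, 48.3]
ee_rot: [[-0.973, 0.229, 0.002], [0.229, 0.973, 0.0], [-0.002, 0.001, -1.0]]
force: [-0.1, 0.6, 5.8]
grip_width: 8.7
grasp_force: 61.4
t: 20.47
tool_pos: [452.8, 161.5, 127.7]
ee_rot: [[-0.973, 0.229, 0.002], [0.229, 0.973, 0.0], [-0.002, 0.001, -1.0]]
force: [-0.0, -0.1, -0.4]
grip_width: 8.8
grasp_force: 60.6
t 20.5 delta [-3.9, 20.02, -0.21] wz -0.001 yaw 166.8 pos [452.8 161.5 127.7] q6 -69 rows>= 5.0
```

```bash
python3 -m pendant '{"delta_pos":[[-0.6,3,0],[-1.2,6,0],[-1.8,9,0],[-2.4,12,0],[-3,15,0],[-3.6,18,0],[-3.9,20,0],[-3.9,20,0],[-3.9,20,0],[-3.9,20,0]],"angular":[[0,0,0],[0,0,0],[0,0,0],[0,0,0],[0,0,0],[0,0,0],[0,0,0],[0,0,0],[0,0,0],[0,0,0]]}'; python3 -m pendant '{"delta_pos":[[0,0,2],[0,0,4],[0,0,5.5],[0,0,6.3],[0,0,6.8],[0,0,7.0],[0,0,7.0],[0,0,7.0],[0,0,7.0]],"angular":[[0,0,0],[0,0,0],[0,0,0],[0,0,0],[0,0,0],[0,0,0],[0,0,0],[0,0,0],[0,0,0]]}'; python3 -c "
from h import *
go(536.5,347.5,53.3,166.8)"
```

```text
t: 21.3
tool_pos: [534.7, 346.3, 124.8]
ee_rot: [[-0.974, 0.229, -0.004], [0.229, 0.974, -0.002], [0.003, -0.003, -1.0]]
force: [-0.2, -0.6, -0.1]
grip_width: 8.6
grasp_force: 60.6
t: 22.05
tool_pos: [536.8, 347.6, 58.4]
ee_rot: [[-0.973, 0.229, 0.002], [0.229, 0.973, 0.001], [-0.002, 0.001, -1.0]]
force: [0.2, 0.3, -0.5]
grip_width: 8.6
grasp_force: 60.6
t 22.1 delta [0.03, -0.02, 0.51] wz -0.0 yaw 166.8 pos [536.8 347.6  58.4] q6 -53 rows>= 1.0
```

```bash
python3 -m pendant '{"delta_pos":[[0,0,0.2],[0,0,0.4],[0,0,0.5],[0,0,0.5],[0,0,0.5]],"angular":[[0,0,0],[0,0,0],[0,0,0],[0,0,0],[0,0,0]]}'
```

```text
t: 22.47
tool_pos: [536.6, 347.6, 53.4]
ee_rot: [[-0.974, 0.229, 0.001], [0.229, 0.974, 0.001], [-0.001, 0.001, -1.0]]
force: [-1.4, -1.0, 5.7]
grip_width: 8.5
grasp_force: 61.4
```

Seated. I'll release it, then go to the green lug at (364.2,292.7), yaw 162.

```bash
python3 -m pendant '{"delta_pos":[[0,0,0],[0,0,0],[0,0,0],[0,0,0],[0,0,-1],[0,0,-3],[0,0,-6],[0,0,-8],[0,0,-8],[0,0,-8]],"angular":[[0,0,0],[0,0,0],[0,0,0],[0,0,0],[0,0,0],[0,0,0],[0,0,0],[0,0,0],[0,0,0],[0,0,0]]}' 3.5;  python3 -c "
from h import *
go(364.2,292.7,120,162)"
```

```text
t: 23.3
tool_pos: [537.1, 347.7, 134.5]
ee_rot: [[-0.973, 0.229, 0.004], [0.229, 0.973, 0.002], [-0.003, 0.003, -1.0]]
force: [0.9, -0.5, -0.9]
grip_width: 34.8
grasp_force: 0.0
t 23.3 delta [15.58, -9.31, 1.37] wz 0.083 yaw 166.8 pos [537.1 347.7 134.5] q6 -53 rows>= 5.0
```

```bash
python3 -m pendant '{"delta_pos":[[15.6,-9.3,1.4],[15.6,-9.3,1.4],[15.6,-9.3,1.4],[15.6,-9.3,1.4],[15.6,-9.3,1.4],[15.6,-9.3,1.4],[15.6,-9.3,1.4],[15.6,-9.3,1.4],[15.6,-9.3,1.4]],"angular":[[0,0,0.083],[0,0,0.083],[0,0,0.083],[0,0,0.083],[0,0,0.083],[0,0,0.083],[0,0,0.083],[0,0,0.083],[0,0,0.083]]}';  python3 -c "
from h import *
go(364.2,292.7,42,162)"
```

```text
t: 24.05
tool_pos: [364.4, 292.8, 118.5]
ee_rot: [[-0.951, 0.309, 0.001], [0.309, 0.951, 0.001], [-0.001, 0.001, -1.0]]
force: [-0.1, 0.5, 1.1]
grip_width: 34.8
grasp_force: 0.0
t 24.1 delta [0.03, -0.03, 7.65] wz -0.0 yaw 162.0 pos [364.4 292.8 118.5] q6 -46 rows>= 2.0
```

```bash
python3 -m pendant '{"delta_pos":[[0,0,2],[0,0,4],[0,0,6],[0,0,7.6],[0,0,7.6],[0,0,7.6],[0,0,7.6]],"angular":[[0,0,0],[0,0,0],[0,0,0],[0,0,0],[0,0,0],[0,0,0],[0,0,0]]}'; python3 -m pendant '{"delta_pos":[[0,0,0],[0,0,0],[0,0,0],[0,0,0],[0,0,0],[0,0,0],[0,0,0],[0,0,0],[0,0,0]],"angular":[[0,0,0],[0,0,0],[0,0,0],[0,0,0],[0,0,0],[0,0,0],[0,0,0],[0,0,0],[0,0,0]]}' 0.6;python3 -m pendant '{"delta_pos":[[0,0,-2],[0,0,-4],[0,0,-6],[0,0,-9],[0,0,-11],[0,0,-11],[0,0,-11]],"angular":[[0,0,0],[0,0,0],[0,0,0],[0,0,0],[0,0,0],[0,0,0],[0,0,0]]}';  python3 - <<'E'
from h import *
go(588.3,140.8,150,90)
E
```

```text
t: 24.63
tool_pos: [364.2, 292.9, 43.0]
ee_rot: [[-0.951, 0.309, 0.001], [0.309, 0.951, 0.001], [-0.001, 0.001, -1.0]]
force: [0.5, -0.0, 0.1]
grip_width: 35.1
grasp_force: 0.0
t: 25.38
tool_pos: [364.2, 293.0, 43.6]
ee_rot: [[-0.951, 0.309, 0.003], [0.309, 0.951, 0.001], [-0.002, 0.002, -1.0]]
force: [-1.3, 0.3, 6.4]
grip_width: 10.9
grasp_force: 61.4
t: 25.97
tool_pos: [362.9, 292.5, 152.4]
ee_rot: [[-0.951, 0.309, 0.001], [0.309, 0.951, 0.001], [-0.001, 0.001, -1.0]]
force: [0.5, -0.2, -2.3]
grip_width: 11.1
grasp_force: 60.4
t 26.0 delta [-26.12, -7.47, 0.26] wz 1.257 yaw 162.0 pos [362.9 292.5 152.4] q6 -46 rows>= 11.0
```

```bash
python3 -m pendant '{"delta_pos":[[-2.6,-0.7,0],[-5.2,-1.5,0],[-7.8,-2.2,0],[-10.4,-3,0],[-13,-3.7,0],[-15.6,-4.5,0],[-18.2,-5.2,0],[-20.8,-5.9,0],[-23.4,-6.7,0],[-26.1,-7.5,0],[-26.1,-7.5,0],[-26.1,-7.5,0]],"angular":[[0,0,0.12],[0,0,0.24],[0,0,0.36],[0,0,0.48],[0,0,0.6],[0,0,0.72],[0,0,0.84],[0,0,0.96],[0,0,1.08],[0,0,1.2],[0,0,1.257],[0,0,1.257]]}'; python3 -m pendant '{"delta_pos":[[0,0,2],[0,0,4],[0,0,6],[0,0,7.5],[0,0,8.2],[0,0,8.2],[0,0,8.2],[0,0,8.2],[0,0,8.2]],"angular":[[0,0,0],[0,0,0],[0,0,0],[0,0,0],[0,0,0],[0,0,0],[0,0,0],[0,0,0],[0,0,0]]}'; python3 - <<'E'
from h import *
go(588.3,140.8,48.6,89.8)
sd=read_camera('side');b=sd[190:260,170:265,::-1]
cv2.imwrite('pics/pl2.png',cv2.resize(b,(760,560),interpolation=cv2.INTER_CUBIC))
E
```

```text
t: 26.97
tool_pos: [587.3, 139.2, 148.6]
ee_rot: [[0.003, 1.0, -0.006], [1.0, -0.003, -0.0], [-0.0, -0.006, -1.0]]
force: [-1.3, -0.3, -2.0]
grip_width: 10.8
grasp_force: 60.3
t: 27.72
tool_pos: [588.9, 140.7, 71.5]
ee_rot: [[-0.0, 1.0, 0.002], [1.0, 0.0, 0.0], [0.0, 0.002, -1.0]]
force: [-0.0, -0.2, -1.5]
grip_width: 10.7
grasp_force: 60.3
t 27.7 delta [0.01, -0.06, 2.29] wz 0.004 yaw 90.0 pos [588.9 140.7  71.5] q6 4 rows>= 1.0
```

View pics/pl2.png

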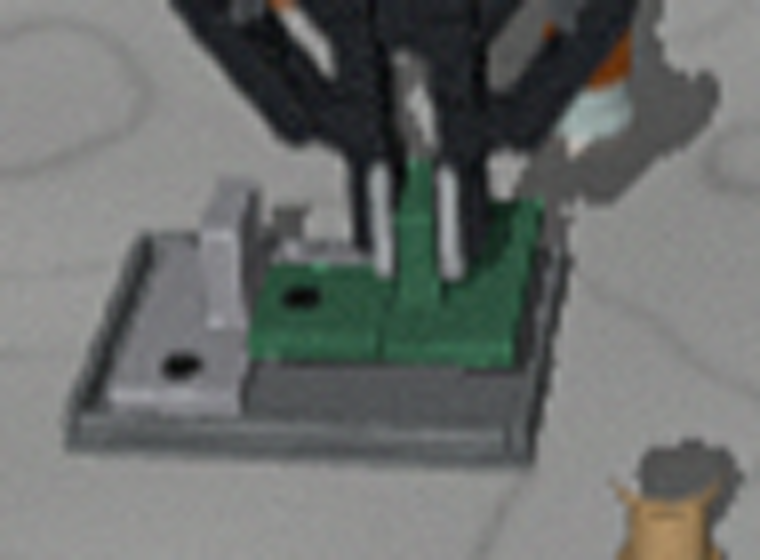

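The side view shows the green bracket interlocking, right way round, above the tray. The green hole is at (300,297) and the steel hole at (182,366). I'll check the positions by ray.

```bash
python3 - <<'E'
from h import *
print('green',onz('side',[(207,226.6)],71.5-43.4+8)-[25,19],'steel',onz('side',[(192.25,235.25)],13)-[19,25])
E
```

```text
green [[600.13835172 127.56945224]] steel [[641.73191865 125.68807096]]
```

```bash
python3 -m pendant '{"delta_pos":[[0.05,-0.02,0.5],[0.05,-0.02,1.0],[0.05,-0.02,1.3],[0.05,-0.02,1.5],[0.05,-0.02,1.5],[0.05,-0.02,1.5]],"angular":[[0,0,0],[0,0,0],[0,0,0],[0,0,0],[0,0,0],[0,0,0]]}'; python3 -m pendant '{"delta_pos":[[0,0,0.2],[0,0,0.4],[0,0,0.6],[0,0,0.65],[0,0,0.65],[0,0,0.65]],"angular":[[0,0,0],[0,0,0],[0,0,0],[0,0,0],[0,0,0],[0,0,0]]}'
```

```text
t: 28.27
tool_pos: [587.8, 141.0, 56.4]
ee_rot: [[-0.0, 1.0, -0.002], [1.0, 0.0, -0.0], [-0.0, -0.002, -1.0]]
force: [-2.3, 0.5, 6.1]
grip_width: 10.3
grasp_force: 61.5
t: 28.77
tool_pos: [589.3, 141.2, 55.1]
ee_rot: [[-0.0, 1.0, -0.002], [1.0, 0.0, -0.0], [-0.0, -0.002, -1.0]]
force: [-10.1, -1.1, 26.8]
grip_width: 10.8
grasp_force: 67.7
```

It touched early, at about 12 mm, so it is on a rim or on the steel bracket. I'll back up and look.

```bash
python3 -m pendant '{"delta_pos":[[0,0,-0.5],[0,0,-1.0],[0,0,-1.0],[0,0,-1.0],[0,0,-1.0]],"angular":[[0,0,0],[0,0,0],[0,0,0],[0,0,0],[0,0,0]]}'; python3 - <<'E'
from h import *
print(get_obs()['torque'])
sd=read_camera('side');b=sd[205:255,175:250,::-1]
cv2.imwrite('pics/pl3.png',cv2.resize(b,(795,530),interpolation=cv2.INTER_CUBIC))
E
```

```text
t: 29.18
tool_pos: [587.1, 140.9, 57.4]
ee_rot: [[0.0, 1.0, -0.002], [1.0, -0.0, -0.0], [-0.0, -0.002, -1.0]]
force: [0.3, 0.1, -1.0]
grip_width: 10.6
grasp_force: 60.7
[ 0.00971648  0.03285415 -0.01724037]
```

View pics/pl3.png

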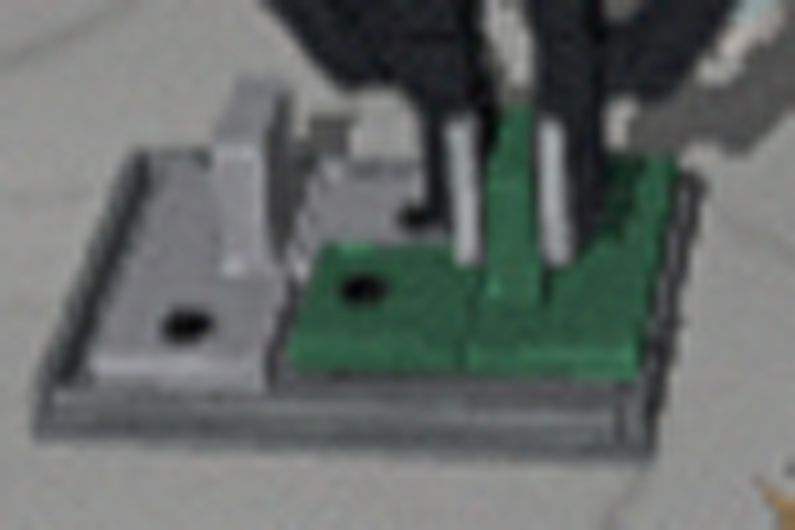

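```bash
python3 - <<'E'
from h import *
P=lambda x,y:(175+x/10.6-.5,205+y/10.6-.5)
print('green',onz('side',[P(363,290)],22)-[25,19],'steel',onz('side',[P(188,326)],13)-[19,25],onz('side',[P(415,215)],13)-[-25,-19])
print('green under near edge corners',onz('side',[P(288,365),P(637,376)],14))
print('rim near outer/right',onz('side',[P(46,390),P(650,412),P(700,180),P(142,153)],13))
E
```

```text
green [[596.90620136 128.41939431]] steel [[641.76096104 125.70819373]] [[642.98586705 124.773433  ]]
green under near edge corners [[635.76366746 164.68533232]
 [559.93475802 164.03109218]]
rim near outer/right [[686.40967671 175.28408152]
 [555.83911112 175.08315941]
 [554.63363206  87.97628142]
 [685.82633051  84.63135367]]
```

The green bracket is too far toward -x, about 45 mm from the steel's origin where 42 is wanted. I'll shift it +2.3 mm in x and +1.5 mm in y.

```bash
python3 -m pendant '{"delta_pos":[[0.15,0.23,-0.3],[0.15,0.23,-0.3],[0.15,0.23,-0.3],[0.15,0.23,-0.3],[0.15,0.23,0],[0.15,0.23,0.3],[0.15,0.23,0.3],[0.15,0.23,0.3]],"angular":[[0,0,0],[0,0,0],[0,0,0],[0,0,0],[0,0,0],[0,0,0],[0,0,0],[0,0,0]]}'; python3 -m pendant '{"delta_pos":[[0,0,0.1],[0,0,0.2],[0,0,0.2],[0,0,0.2]],"angular":[[0,0,0],[0,0,0],[0,0,0],[0,0,0]]}'
```

```text
t: 29.9
tool_pos: [589.7, 142.5, 55.1]
ee_rot: [[0.0, 1.0, -0.001], [1.0, -0.0, -0.0], [-0.0, -0.001, -1.0]]
force: [0.3, -0.3, -2.2]
grip_width: 10.8
grasp_force: 60.7
t: 30.23
tool_pos: [590.1, 142.5, 53.6]
ee_rot: [[0.0, 1.0, -0.0], [1.0, -0.0, 0.0], [0.0, -0.0, -1.0]]
force: [-0.1, -0.8, -1.8]
grip_width: 10.8
grasp_force: 60.7
```

No contact at 53.6, so it has cleared the rim. I'll keep lowering.

```bash
python3 -m pendant '{"delta_pos":[[0,0,0.15],[0,0,0.3],[0,0,0.4],[0,0,0.4],[0,0,0.4]],"angular":[[0,0,0],[0,0,0],[0,0,0],[0,0,0],[0,0,0]]}'; python3 -m pendant '{"delta_pos":[[0,0,0.1],[0,0,0.15],[0,0,0.15]],"angular":[[0,0,0],[0,0,0],[0,0,0]]}'
```

```text
t: 30.65
tool_pos: [590.0, 142.5, 49.4]
ee_rot: [[-0.0, 1.0, -0.0], [1.0, 0.0, -0.0], [-0.0, -0.0, -1.0]]
force: [0.2, 0.1, -2.2]
grip_width: 11.0
grasp_force: 60.7
t: 30.9
tool_pos: [590.4, 142.5, 48.8]
ee_rot: [[-0.0, 1.0, 0.0], [1.0, 0.0, -0.0], [-0.0, 0.0, -1.0]]
force: [-2.2, -1.0, 3.5]
grip_width: 10.8
grasp_force: 61.1
```

Floor contact at the expected 48.8. I'll release, lift and move aside.

```bash
python3 -m pendant '{"delta_pos":[[0,0,0],[0,0,0],[0,0,0],[0,0,0],[0,0,-1],[0,0,-3],[0,0,-6],[0,0,-9],[0,0,-12],[0,0,-12]],"angular":[[0,0,0],[0,0,0],[0,0,0],[0,0,0],[0,0,0],[0,0,0],[0,0,0],[0,0,0],[0,0,0],[0,0,0]]}' 3;python3 -m pendant '{"delta_pos":[[0,-4,0],[0,-8,0],[0,-12,0],[0,-16,0],[-6,-18,0],[-12,-18,0],[-16,-18,0],[-16,-18,0],[-16,-18,0],[-16,-18,0]],"angular":[[0,0,0],[0,0,0],[0,0,0],[0,0,0],[0,0,0],[0,0,0],[0,0,0],[0,0,0],[0,0,0],[0,0,0]]}'; python3 - <<'E'
from h import *
im=read_camera('top');sd=read_camera('side');f=lambda a,s:cv2.resize(a[:,:,::-1],s,interpolation=cv2.INTER_CUBIC)
cv2.imwrite('pics/end.png',np.vstack([np.hstack([f(im[110:180,180:240],(280,300)),f(sd[205:255,175:250],(480,300))]),f(im[105:205,110:405],(760,258))]))
E
```

```text
t: 31.73
tool_pos: [594.3, 142.9, 177.0]
ee_rot: [[-0.0, 1.0, 0.014], [1.0, 0.0, 0.001], [0.001, 0.014, -1.0]]
force: [0.9, -0.2, 1.4]
grip_width: 30.2
grasp_force: 0.0
t: 32.57
tool_pos: [410.2, -19.2, 168.7]
ee_rot: [[0.005, 1.0, 0.001], [1.0, -0.005, -0.0], [-0.0, 0.001, -1.0]]
force: [-0.8, 0.4, 1.0]
grip_width: 29.8
grasp_force: 0.0
```

View pics/end.png

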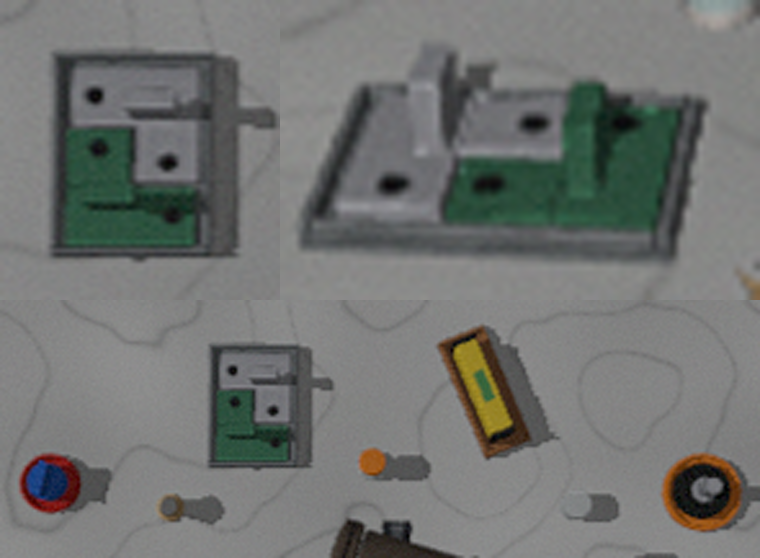

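The final view shows both brackets flat and interlocked in the tray, the cap in the red dish at (50,483), the level in the cradle at (483,390) and the foot in the orange dish at (702,490). I'll hand the job in.

```bash
python3 -c "
from station import *
print(close_job())"
```

```text
the job is handed in; nothing more can be done
None
```

All five pieces are in their holders, released and lying flat in the last pictures, and the job was handed in at about 33 s; the hand-in call returned no pass/fail verdict.

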